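Screw the filter canister down into its stand

TASK

The blue-lidded filter canister stands loose on its grey stand, its two side pins resting on the stand's rim. Turn it clockwise, seen from above, by its bars until the pins drop into the two notches (yellow marks), press it straight down past the sealing lip as far as it goes, then turn it on clockwise to the stop (red marks) so that it screws down and sits fully home. Leave the other things on the bench where they are.

Things in the scene. Friction and masses are not known exactly. Their poses are not given: they have to be found in the camera images.
- canister: Loose filter canister, about 0.6 kg, round, 72 mm in diameter, 130 mm high: steel foot, clear wall, blue lid (80 mm). Origin: centre of its underside; z up along its axis; x along its two round pins (9 mm thick, standing out to 46 mm from the axis, 67 mm above the origin) and, straight above them, its two bars. Half a turn makes no difference.
- bar_1 (a point): Middle of the black grip of one bar. The bars are level, 14 mm thick, run from the lid out to 95 mm from the canister's axis along its +x and -x, 114 mm above its origin; this point is 74 mm from the axis on +x. Pushed sideways here by shut fingers, or gripped, a bar turns the canister: 2 to 6 N while the pins slide on the rim, 8 to 15 N while it screws down. Free space below the bars.
- bar_2 (a point): The same point on the opposite bar, 74 mm from the axis on the canister's -x.
- canister_top (a point): Centre of the flat steel disc (36 mm) on the blue lid, 130 mm above the canister's origin: the place to press down. With the pins in the notches, 10 to 16 N push the canister down past the rubber lip until the slot floor stops it; it stays there.
- holder: Fixed grey stand with an aluminium collar; foot 138 mm wide, bore 74 mm, collar 94 mm outside, its rim 95 mm above the origin (centre of the underside); z up. Red marks and stops lie on its +x and -x. Height of the canister's origin above this one: 32.5 mm with the pins on the rim, 23 to 29 dropped into the notches, 16.5 pressed onto the slot floor, 10 to 11 fully home and locked.
- notch_1 (a point): Middle of one notch, at rim height, 42 mm from the stand's axis, 60 degrees anticlockwise (from above) from the stand's +x. 13 mm wide, open at the top; from its foot a sloping slot runs 60 degrees clockwise and 8 mm down to the stop. The slot's roof starts 5 mm below the rim: pins that have only dropped in are held by the notch wall, and pass under the roof once pressed down.
- notch_2 (a point): Middle of the other notch, opposite the first, 60 degrees anticlockwise from the stand's -x. Either pin fits either notch. A yellow mark on the grey shoulder shows each notch, a red one each stop. At the start the pins stand 20 to 83 degrees anticlockwise of the notches.
- red_cap_bottle: Small white bottle with red cap, 36 mm across, 70 mm high, standing left of the stand; a bystander. Origin under its centre.
- tape_roll: Grey roll of tape lying flat, 107 mm across, 48 mm high, at the left; a bystander. Origin under its centre.
- grey_cap: Loose grey screw cap lying flat, 64 mm across, 24 mm high, right of the stand; a bystander. Origin under its centre.

How it is judged:
On the way:
1. the canister has dropped through the notches and is pressed down to the slots (its origin less than 20 mm above the stand's) (z of canister in the frame of holder below 0.02 m), for 0.2 s.
At the end, for the whole second after the job is handed in: The canister stands upright in the bore (within 0.05 rad, axis within 4 mm of the stand's), its underside less than 2.5 mm above the bore floor (origin less than 12.5 mm above the stand's), its bars within 0.14 rad of the red stop marks, at rest (z of canister in the frame of holder below 0.0125 m and angle between the x axis of canister and the x axis of holder, either way round below 0.14 rad and angle between canister's own z axis and vertical below 0.05 rad and horizontal distance between canister and holder below 0.004 m and linear speed of canister below 0.02 m/s); the robot touches nothing.
It fails at once if the grey cap is shifted by more than 30 mm (distance of grey_cap from where it was at the start of the episode above 0.03 m).
It fails at once if the red-capped bottle is knocked over or shifted by more than 30 mm (distance of red_cap_bottle from where it was at the start of the episode above 0.03 m or angle between red_cap_bottle's own z axis and vertical above 0.5 rad).
It fails at once if the roll of tape is knocked over or shifted by more than 30 mm (distance of tape_roll from where it was at the start of the episode above 0.03 m or angle between tape_roll's own z axis and vertical above 0.5 rad).
It also fails if it takes over 58 s, if anything falls off the work surface, if the arm or the gripper's body presses on something with over 40 N, if the wrist force passes 120 N, or if a joint passes its speed limit or range.

ROBOT

A 6-joint arm with a two-finger parallel gripper is mounted at the origin on a cart in front of the work surface, level with it; the furniture and walls round the work are solid. World frame = base frame: x ahead of the robot, y to its left, z up, the work surface at z = 0. Lengths are in m, angles in rad, forces in N, time in s.
With the tool pointing down it reaches from about 0.3 to 0.875 m from the base axis. Payload 6.4 kg.
Tool frame: the origin (TCP) lies between the finger pads; the fingertips stand 19 mm ahead of it and the grasp point (between the pads) is the TCP (ctrl.tips_ahead is the z of the fingertips in the tool frame, in m); z points along the fingers, y is the line along which they close (so a half turn about z gives the same grasp; the last joint's range is limited). The gripper opens to 85 mm and grips with 20 to 120 N. Pads are 22 mm wide; open, the fingers measure 114 mm over their backs; the gripper's body (76 mm by 85 mm) begins 54 mm behind the grasp point. The pads swing forward as they close: fully open they stand 13 mm farther back than shut.
Start: joints at [1.074, 0.181, 1.607, -0, 1.354, -0.206], TCP at [0.165, 0.551, 0.25] pointing down, gripper open.
Joint ranges: [-2.99, 2.99], [-0.89, 2.07], [0.3, 2.58], [-1.14, 4.28], [0, 2.63], [-3.12, 3.12]. Speed limits (rad/s): [2.57, 2.57, 3.01, 3.14, 3.14, 3.14].

INTERFACE

Orientations are given as a unit quaternion [w, x, y, z].
In Python, from bench import readout, vision, ctrl gives the robot as it stands.
- The arm moves only by the tool play_rows, never from a script. Its arguments are lists of equal length, an entry for each row: "xyz": the shift along the tool's x, y, z in mm, a list of three; "rot": the turn, a rotation vector about the tool's x, y, z in rad, a list of three; "grip": the opening, from 0 (shut) to 1 (fully open). In form: {"xyz": [[x, y, z], ...], "rot": [[rx, ry, rz], ...], "grip": [grip, ...]}. A call has exactly 10 rows; each row is the pose to reach, as a shift and turn from the pose commanded when the call began, along the tool's axes at that moment; what a row does not reach only later rows make up. A row lasts 1/8 s, in which the tool goes at most 62.5 mm and 10.7 degrees, less where a joint would pass 70% of its speed; a pose out of reach is approached as far as the arm can. A call with a gripper value outside its range is refused whole. The fingers move at their own pace and stop on an object; the grip force is fixed at half the most. Time passes only in rows, so rows that repeat a pose let the fingers close, or fill a call up. It gives the time, the measured TCP pose, the force, the opening and the grip force at its end, in the units of the state.
- readout.get_obs(): the state, without advancing time (a new reading comes with each control period).
- vision.camera(name): name is "side" or "top" or "wrist"; returns a dict with "color" (480x640x3 uint8, red, green, blue), "depth" (480x640 float32, m along the optical axis (not along the pixel's ray), 0 where there is no reading), "camera_matrix" (3x3 intrinsics, pixels), "k1" (the pictures are not rectified: a ray, as slopes to the right and down, at radius r is drawn at 1 + k1 r^2 times it, then the intrinsics apply), "extrinsics" (4x4, takes a point from camera to world coordinates); the wrist camera has in their place "hand_eye" (4x4, takes a point from camera to tool coordinates, whose origin is the TCP and whose axes are the flange's). Camera axes: x right, y down, z forward; pixel columns grow to the right and rows downward; lengths in m; the calibration is good to about 2 mm. A picture is of the moment at which its call begins: read the wrist's pose just before it.
- ctrl.hand_in(): hands the job in; it is judged then, once.
The state is a dict: "time_s": time; "q": joint angles; "dq": joint speeds; "joint_efforts": joint torques, N m; "eef_pos": TCP position; "eef_rot": TCP orientation; "wrist_force": force on the tool from outside, world axes, zero at the start; "torque": the same for the moment, N m; "opening": opening from 0.0 (shut) to 1.0 (fully open); "grasp_force": force on a finger pad.
Only numpy, scipy, OpenCV 4.12 (cv2) and the standard library are available. Lean on these libraries where they do the work, as an engineer would, in place of code of your own. Each camera call takes 0.05 s, during which the arm holds its last target. There are 200 camera calls.

## Working session

There is one attempt and no reset: what is moved stays moved. The work goes in short steps, Python scripts to look and compute and a tool call to move; the robot and the scene stay as the last step left them, time stands still between calls to the robot, and variables do not carry over. Pictures are saved under pics/ and viewed, at most 10 in all, crops included, and the job is handed in when it is done.

Besides the shell and the picture viewer there is one more tool, called as name(argument=value, ...) on one line, values as JSON. play_rows: Moves the arm, as the interface text tells. Its arguments: {"type":"object","properties":{"xyz":{"type":"array","items":{"type":"array","items":{"type":"number"}}},"rot":{"type":"array","items":{"type":"array","items":{"type":"number"}}},"grip":{"type":"array","items":{"type":"number"}}},"required":["xyz","rot","grip"]}

```bash
mkdir -p pics; cat > h.py <<'E'
import numpy as np, cv2
from bench import readout, vision, ctrl
from scipy.spatial.transform import Rotation as R
def tool():
    o=readout.get_obs(); w,x,y,z=o["eef_rot"]; T=np.eye(4); T[:3,:3]=R.from_quat([x,y,z,w]).as_matrix(); T[:3,3]=o["eef_pos"]; return T,o
def look(n):
    T,o=tool(); c=vision.camera(n)
    c["E"]=c["extrinsics"] if n!="wrist" else T@c["hand_eye"]; return c
def rays(c,uv):
    K=np.array(c["camera_matrix"]); uv=np.asarray(uv,float).reshape(-1,2)
    d=(uv-K[:2,2])/[K[0,0],K[1,1]]; s=d.copy()
    for _ in range(10): s=d/(1+c["k1"]*(s**2).sum(1,keepdims=True))
    E=np.array(c["E"]); return E[:3,3], np.c_[s,np.ones(len(s))]@E[:3,:3].T
def onplane(c,uv,z):
    o,d=rays(c,uv); return o+d*((z-o[2])/d[:,2])[:,None]
def cloud(c):
    v,u=np.mgrid[:480,:640]; o,d=rays(c,np.c_[u.ravel(),v.ravel()])
    return (o+d*c["depth"].ravel()[:,None]).reshape(480,640,3)
def save(c,f): cv2.imwrite("pics/"+f,c["color"][...,::-1])
E
python3 - <<'E'
from h import *
for n in ["top","side"]:
    c=look(n); save(c,n+"0.png"); print(n,np.round(c["E"],3).tolist(),c["k1"],np.round(c["camera_matrix"],1).tolist())
T,o=tool(); print(T.round(3)); print(o)
E
```

```text
top [[0.118, -0.924, 0.363, 0.201], [-0.993, -0.108, 0.047, -0.029], [-0.004, -0.366, -0.93, 1.083], [0.0, 0.0, 0.0, 1.0]] -0.10029304060733381 [[444.0, 0.0, 322.2], [0.0, 444.0, 242.3], [0.0, 0.0, 1.0]]
side [[0.902, -0.22, 0.372, 0.221], [-0.432, -0.471, 0.769, -0.662], [0.006, -0.854, -0.52, 0.593], [0.0, 0.0, 0.0, 1.0]] -0.01914683992290623 [[465.1, 0.0, 315.7], [0.0, 465.1, 231.7], [0.0, 0.0, 1.0]]
[[-0.958  0.287 -0.001  0.165]
 [ 0.287  0.958 -0.001  0.55 ]
 [ 0.    -0.002 -1.     0.249]
 [ 0.     0.     0.     1.   ]]
{'time_s': 0.1, 'q': array([ 1.07370480e+00,  1.81504469e-01,  1.60789707e+00,  4.66404411e-06,
        1.35379497e+00, -2.06285205e-01]), 'dq': array([-7.20036584e-05, -8.07098047e-04, -3.27994961e-03, -1.38132679e-03,
       -3.29735281e-04, -1.16212889e-03]), 'joint_efforts': array([-4.14651631e-04, -4.45868361e+01, -3.52242279e+01, -1.26790255e-04,
        4.01949277e-03,  8.43520547e-05]), 'eef_pos': array([0.16461534, 0.55045032, 0.24945829]), 'eef_rot': array([-2.78388435e-04,  1.44891802e-01,  9.89447180e-01, -7.52059713e-04]), 'wrist_force': array([-0.27402399, -0.20167002,  0.14237385]), 'torque': array([-0.05875365,  0.01540022, -0.04571474]), 'grasp_force': 0.0, 'opening': 0.9989161989532335}
```

View pics/top0.png

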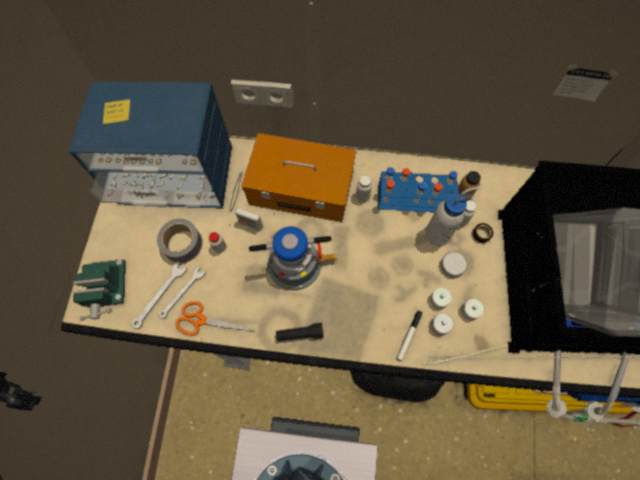

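View pics/side0.png

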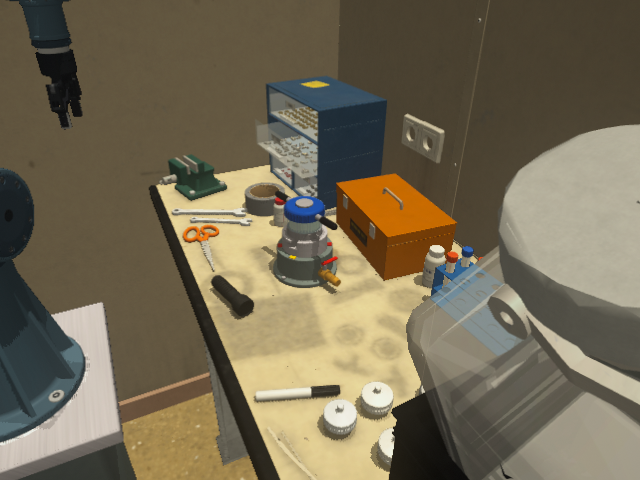

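The top view shows the canister's blue lid at (291,243), with its bars at (258,247) and (322,239). The toolbox is just behind it, and the bottle at (215,240) and tape roll at (180,240) are to its left.

```bash
python3 - <<'E'
from h import *
c=look("top"); P=cloud(c); im=c["color"]; h=cv2.cvtColor(im,cv2.COLOR_RGB2HSV)
roi=np.zeros((480,640),bool); roi[200:300,235:350]=1
bl=roi&(h[...,0]>100)&(h[...,0]<125)&(h[...,1]>150)&(h[...,2]>80)
v,u=np.nonzero(bl); print("lid",onplane(c,[[u.mean(),v.mean()]],.155),len(u), np.median(P[bl],0))
q=P[roi]; s=q[(q[:,2]>.12)&(q[:,2]<.2)]; print(s.mean(0),s.min(0),s.max(0))
bar=roi&(P[...,2]>.135)&(P[...,2]<.155)&(im.max(2)<60)
v,u=np.nonzero(bar); print(len(u))
for m in (u<285,u>300): print("bar px",u[m].mean(),v[m].mean(),onplane(c,[[u[m].mean(),v[m].mean()]],.1465))
for nm,k in (("red",((h[...,0]<6)|(h[...,0]>174))),("yel",(h[...,0]>24)&(h[...,0]<34))):
    m=roi&k&(h[...,1]>170)&(h[...,2]>100); n,l,st,ce=cv2.connectedComponentsWithStats(m.astype(np.uint8))
    for i in range(1,n):
        if st[i,4]>3: print(nm,st[i],ce[i],P[l==i].mean(0).round(3))
cr=cv2.resize(im[190:305,225:365],None,fx=5,fy=5,interpolation=cv2.INTER_CUBIC); cv2.imwrite("pics/crop.png",cr[...,::-1])
E
```

```text
lid [[0.55126576 0.0889106  0.155     ]] 636 [0.54637031 0.0876811  0.15821114]
[0.55101028 0.08845331 0.15609254] [ 0.51452678 -0.00140242  0.12005217] [0.59695465 0.18032034 0.16709012]
133
bar px 257.9016393442623 247.63934426229508 [[0.53695309 0.16091368 0.1465    ]]
bar px 321.6290322580645 239.3709677419355 [[0.57369364 0.02001514 0.1465    ]]
red [318 243   3  15  35] [318.97142857 249.91428571] [0.582 0.028 0.054]
yel [301 271   5   5  16] [303.1875 273.25  ] [0.515 0.058 0.062]
```

View pics/crop.png

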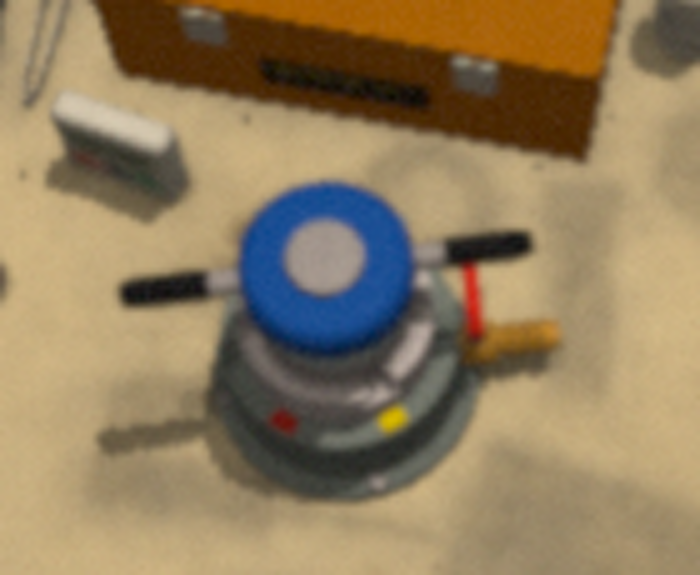

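Marks: the yellow one is at crop (393,420), about 220° seen from the axis. The dark red one is at (285,420), about 158°. The bars lie at about 104.6°, so they need roughly 64° clockwise to reach the notch and then 60° to the stop. I'll hover over the canister and take one close look.

play_rows(xyz=[[-50,-33,-20],[-100,-66,-50],[-150,-99,-80],[-200,-132,-100],[-250,-165,-100],[-300,-198,-100],[-350,-231,-100],[-400,-264,-100],[-450,-300,-100],[-500,-330,-100]], rot=[[0,0,-0.1],[0,0,-0.2],[0,0,-0.3],[0,0,-0.4],[0,0,-0.55],[0,0,-0.55],[0,0,-0.55],[0,0,-0.55],[0,0,-0.55],[0,0,-0.55]], grip=[0,0,0,0,0,0,0,0,0,0])

```text
time_s: 1.4
eef_pos: [0.5502, 0.0893, 0.3502]
eef_rot: [-0.0, -0.129, 0.992, 0.0]
wrist_force: [0.6, 0.4, 0.7]
opening: 0.003
grasp_force: 0.0
```

```bash
python3 - <<'E'
from h import *
T,o=tool(); print(T.round(3).tolist(),o["time_s"],o["opening"],o["wrist_force"].round(1))
c=look("wrist"); save(c,"w1.png"); P=cloud(c); im=c["color"]; h=cv2.cvtColor(im,cv2.COLOR_RGB2HSV)
print("cam",c["E"].round(3).tolist())
bl=(h[...,0]>100)&(h[...,0]<125)&(h[...,1]>150)&(h[...,2]>80)&(P[...,2]>.12)
v,u=np.nonzero(bl); print(len(u),P[bl].mean(0) if len(u) else 0)
np.save("P.npy",P)
t=look("top"); Q=cloud(t)[120:215,240:360].reshape(-1,3); Q=Q[(Q[:,2]>.04)&(abs(Q[:,1]-.03)<.03)]; print("toolbox",Q.min(0),Q.max(0))
E
```

```text
[[-0.967, -0.256, -0.0, 0.55], [-0.256, 0.967, 0.0, 0.089], [0.0, 0.0, -1.0, 0.35], [0.0, 0.0, 0.0, 1.0]] 1.4 0.003451531474289609 [0.6 0.4 0.7]
cam [[-0.256, 0.931, 0.26, 0.484], [0.967, 0.246, 0.069, 0.072], [0.0, 0.269, -0.963, 0.475], [0.0, 0.0, 0.0, 1.0]]
5365 [0.55531367 0.08701659 0.16008667]
toolbox [3.72975515e-01 1.37790888e-05 4.00667959e-02] [0.93317721 0.05998507 0.69861876]
```

View pics/w1.png

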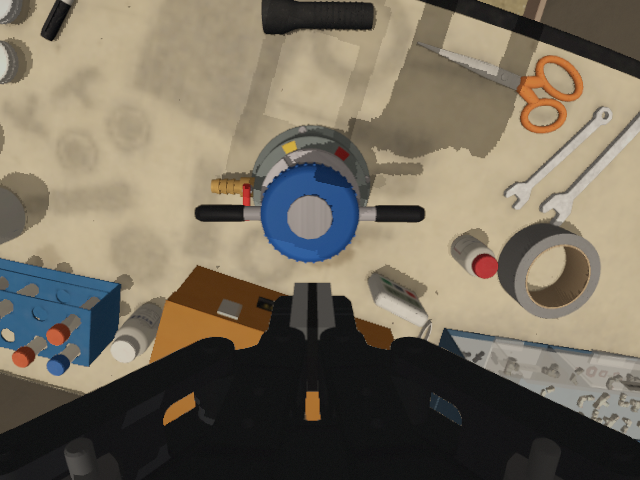

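The wrist view shows the disc at (310,217), the bar tips at (195,213) and (425,214), the yellow mark at (290,147) and the red mark at (342,154). The valve is at (230,190), below the bars.

```bash
python3 - <<'E'
from h import *
im=cv2.imread("pics/w1.png")[...,::-1]; T,o=tool(); c=look("wrist"); im=c["color"]; P=cloud(c)
h=cv2.cvtColor(im,cv2.COLOR_RGB2HSV); Z=P[...,2]
bl=(h[...,0]>100)&(h[...,0]<125)&(h[...,1]>120)&(Z>.13)&(Z<.18)
v,u=np.nonzero(bl); (cx,cy),r=cv2.minEnclosingCircle(np.c_[u,v].astype(np.float32)); print("lid",cx,cy,r,onplane(c,[[cx,cy]],.157), np.percentile(Z[bl],[50,95]))
b1,b2=onplane(c,[[195,213],[425,214]],.1465); print("bars",b1,b2,(b1+b2)/2,np.linalg.norm(b1-b2),np.degrees(np.arctan2(*(b2-b1)[1::-1])))
C=(b1+b2)/2
for nm,p in (("yel",[290,147]),("red",[342,154])):
    q=onplane(c,[p],Z[p[1],p[0]])[0]; print(nm,q,np.degrees(np.arctan2(*(q-C)[1::-1]))%360, np.hypot(*(q-C)[:2]))
B=P[265:345,150:390].reshape(-1,3); B=B[(B[:,2]>.03)]; print("box minx",np.percentile(B[:,0],1),B[:,2].max())
for y in (0,.03,.06):
    k=B[abs(B[:,1]-y)<.01]; print(y,len(k),k[:,0].min() if len(k) else 0)
E
```

```text
lid 313.44012451171875 211.76878356933594 50.58695602416992 [[0.55344372 0.08809132 0.157     ]] [0.15893076 0.16021983]
bars [ 0.581189 -0.005881  0.1465  ] [0.53422676 0.17842942 0.1465    ] [0.55770788 0.08627421 0.1465    ] 0.1901993294548095 104.29477496283603
yel [0.51568273 0.05460078 0.06479458] 217.0045218124487 0.052624325411091126
red [0.50957962 0.10637422 0.06138651] 157.3329164170717 0.052156880492069
box minx 0.5362033976206915 0.4736526854854121
0 1354 0.6845531893079067
0.03 1007 0.6842920379478952
0.06 1309 0.48564460099979734
```

play_rows(xyz=[[-20,-40,0],[-40,-77,20],[-40,-77,70],[-40,-77,120],[-40,-77,160],[-40,-77,190],[-40,-77,204],[-40,-77,204],[-40,-77,204],[-40,-77,204]], rot=[[0,0,0],[0,0,0],[0,0,0],[0,0,0],[0,0,0],[0,0,0],[0,0,0],[0,0,0],[0,0,0],[0,0,0]], grip=[0,0,0,0,0,0,0,0,0,0])

```text
time_s: 2.8
eef_pos: [0.6086, 0.0272, 0.148]
eef_rot: [0.001, -0.129, 0.992, -0.0]
wrist_force: [-0.0, 0.2, -0.1]
opening: 0.0
grasp_force: 0.0
```

```bash
python3 - <<'E'
import numpy as np
# shifts from finger at (-35,-74) rel. axis; phi in deg
def tab(p0,off0,off,phis):
    f=lambda a,o: np.array([74*np.sin(a)-o*np.cos(a),-74*np.cos(a)-o*np.sin(a)])
    a0=np.radians(p0); M=np.array([[np.cos(a0),np.sin(a0)],[-np.sin(a0),np.cos(a0)]])
    print([(p,(M@(f(np.radians(p),off)-f(a0,off0))).round(0).tolist(),round(np.radians(p-p0),2)) for p in phis])
tab(0,35,18,[0,4,8,12,16,20,25,30,35,40]); tab(40,18,18,range(43,72,2))
E
```

```text
[(0, [17.0, 0.0], np.float64(0.0)), (4, [22.0, -1.0], np.float64(0.07)), (8, [27.0, -2.0], np.float64(0.14)), (12, [33.0, -2.0], np.float64(0.21)), (16, [38.0, -2.0], np.float64(0.28)), (20, [43.0, -2.0], np.float64(0.35)), (25, [50.0, -1.0], np.float64(0.44)), (30, [56.0, 1.0], np.float64(0.52)), (35, [63.0, 3.0], np.float64(0.61)), (40, [69.0, 6.0], np.float64(0.7))]
[(43, [4.0, -1.0], np.float64(0.05)), (45, [7.0, -1.0], np.float64(0.09)), (47, [9.0, -2.0], np.float64(0.12)), (49, [12.0, -2.0], np.float64(0.16)), (51, [14.0, -2.0], np.float64(0.19)), (53, [17.0, -2.0], np.float64(0.23)), (55, [20.0, -2.0], np.float64(0.26)), (57, [22.0, -2.0], np.float64(0.3)), (59, [25.0, -2.0], np.float64(0.33)), (61, [28.0, -2.0], np.float64(0.37)), (63, [30.0, -1.0], np.float64(0.4)), (65, [33.0, -1.0], np.float64(0.44)), (67, [36.0, -0.0], np.float64(0.47)), (69, [38.0, 1.0], np.float64(0.51)), (71, [41.0, 1.0], np.float64(0.54))]
```

play_rows(xyz=[[17,0,2],[22,-1,2],[27,-2,2],[33,-2,2],[38,-2,2],[43,-2,2],[50,-1,2],[56,1,2],[63,3,2],[69,6,2]], rot=[[0,0,0],[0,0,0.07],[0,0,0.14],[0,0,0.21],[0,0,0.28],[0,0,0.35],[0,0,0.44],[0,0,0.52],[0,0,0.61],[0,0,0.7]], grip=[0,0,0,0,0,0,0,0,0,0])

```text
time_s: 4.05
eef_pos: [0.5402, 0.015, 0.1456]
eef_rot: [0.001, 0.22, 0.975, 0.0]
wrist_force: [0.7, -0.3, -0.8]
opening: -0.006
grasp_force: 0.6
```

```bash
python3 - <<'E'
from h import *
T,o=tool(); print(T.round(3).tolist(),o["wrist_force"].round(1))
c=look("wrist"); save(c,"w2.png")
E
```

```text
[[-0.903, 0.43, 0.003, 0.54], [0.43, 0.903, -0.001, 0.015], [-0.003, 0.001, -1.0, 0.146], [0.0, 0.0, 0.0, 1.0]] [ 0.7 -0.3 -0.8]
```

View pics/w2.png

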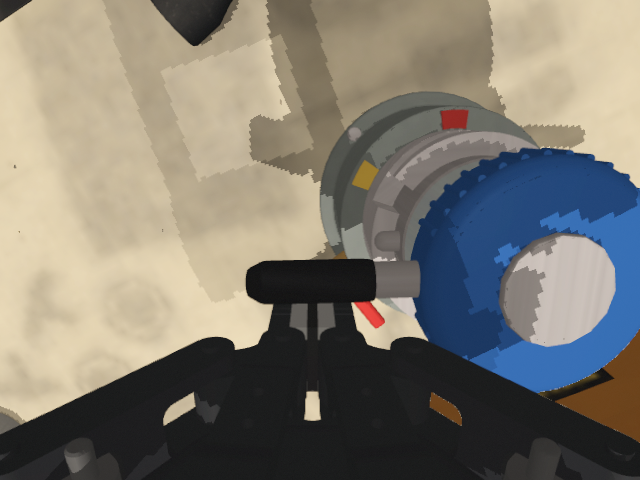

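The bar at (310,282) rests against the fingers. The pin at (387,240) is still short of the notch by the yellow mark at (365,177), so I'll keep turning.

play_rows(xyz=[[4,-1,0],[7,-1,0],[9,-2,0],[12,-2,0],[14,-2,0],[17,-2,0],[20,-2,0],[22,-2,0],[25,-2,0],[28,-2,0]], rot=[[0,0,0.05],[0,0,0.09],[0,0,0.12],[0,0,0.16],[0,0,0.19],[0,0,0.23],[0,0,0.26],[0,0,0.3],[0,0,0.33],[0,0,0.37]], grip=[0,0,0,0,0,0,0,0,0,0])

```text
time_s: 5.35
eef_pos: [0.5127, 0.0257, 0.1441]
eef_rot: [-0.0, 0.395, 0.919, -0.0]
wrist_force: [-0.0, 1.1, 0.5]
opening: -0.0
grasp_force: 0.0
```

```bash
cat > st.py <<'E'
from h import *
T,o=tool(); c=look("wrist"); P=cloud(c); h=cv2.cvtColor(c["color"],cv2.COLOR_RGB2HSV)
bl=(h[...,0]>100)&(h[...,0]<125)&(h[...,1]>120)&(P[...,2]>.1)&(P[...,2]<.18)
print(T.round(3).tolist(),o["wrist_force"].round(1),"lid z",np.percentile(P[bl][:,2],[50,80,95]).round(4))
E
python3 st.py
```

```text
[[-0.688, 0.726, -0.001, 0.513], [0.726, 0.688, 0.0, 0.026], [0.001, -0.0, -1.0, 0.144], [0.0, 0.0, 0.0, 1.0]] [-0.   1.1  0.5] lid z [0.1525 0.1532 0.1538]
```

play_rows(xyz=[[1,0,0],[2,0,0],[2,0,0],[3,0,0],[3,0,0],[4,0,0],[4,0,0],[5,0,0],[5,0,0],[5,0,0]], rot=[[0,0,0.01],[0,0,0.02],[0,0,0.03],[0,0,0.04],[0,0,0.05],[0,0,0.06],[0,0,0.07],[0,0,0.07],[0,0,0.07],[0,0,0.07]], grip=[0,0,0,0,0,0,0,0,0,0])

```text
time_s: 6.65
eef_pos: [0.5098, 0.0291, 0.1443]
eef_rot: [-0.0, 0.426, 0.905, 0.0]
wrist_force: [-0.2, 0.1, 0.1]
opening: -0.001
grasp_force: 0.2
```

```bash
python3 st.py
```

```text
[[-0.637, 0.771, 0.0, 0.51], [0.771, 0.637, 0.0, 0.029], [0.0, 0.0, -1.0, 0.144], [0.0, 0.0, 0.0, 1.0]] [-0.2  0.1  0.1] lid z [0.1518 0.1524 0.153 ]
```

```bash
python3 -c "
from h import *
c=look('wrist'); save(c,'w3.png')"
```

```text
(no output)
```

View pics/w3.png

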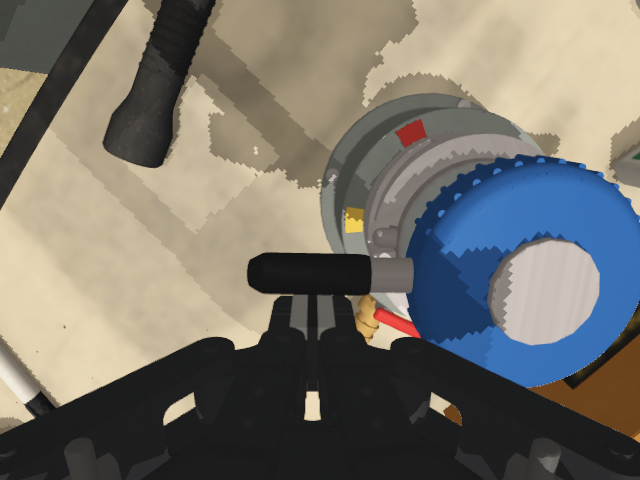

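The bar now lies at about 219°, with the pin (385,237) next to the yellow mark (355,220). I'll push on in small steps.

play_rows(xyz=[[1,0,0],[2,0,0],[3,0,0],[4,0,0],[5,0,0],[6,0,0],[7,0,0],[8,0,0],[8,0,0],[8,0,0]], rot=[[0,0,0.01],[0,0,0.02],[0,0,0.03],[0,0,0.04],[0,0,0.05],[0,0,0.06],[0,0,0.07],[0,0,0.08],[0,0,0.08],[0,0,0.08]], grip=[0,0,0,0,0,0,0,0,0,0])

```text
time_s: 8.0
eef_pos: [0.5058, 0.0341, 0.1447]
eef_rot: [0.002, 0.462, 0.887, -0.0]
wrist_force: [6.1, -7.0, -2.3]
opening: -0.001
grasp_force: 4.4
```

```bash
python3 st.py
```

```text
[[-0.572, 0.82, 0.003, 0.506], [0.82, 0.572, -0.002, 0.034], [-0.003, 0.001, -1.0, 0.145], [0.0, 0.0, 0.0, 1.0]] [ 6.1 -7.  -2.3] lid z [0.1506 0.1518 0.1526]
```

9 N of resistance means the pins are in the notches and against the wall. Next I back off and move above the disc.

play_rows(xyz=[[-10,0,0],[-10,0,-30],[-10,0,-70],[0,35,-70],[16,73,-70],[16,73,-70],[16,73,-60],[16,73,-50],[16,73,-43],[16,73,-38]], rot=[[0,0,0],[0,0,0],[0,0,0],[0,0,0],[0,0,0],[0,0,0],[0,0,0],[0,0,0],[0,0,0],[0,0,0]], grip=[0,0,0,0,0,0,0,0,0,0])

```text
time_s: 9.3
eef_pos: [0.555, 0.0897, 0.1815]
eef_rot: [-0.0, 0.462, 0.887, -0.0]
wrist_force: [-0.2, -0.8, 0.1]
opening: 0.001
grasp_force: 0.0
```

play_rows(xyz=[[0,0,2],[0,0,4],[0,0,6],[0,0,8],[0,0,9],[0,0,10],[0,0,11],[0,0,12],[0,0,12],[0,0,12]], rot=[[0,0,0],[0,0,0],[0,0,0],[0,0,0],[0,0,0],[0,0,0],[0,0,0],[0,0,0],[0,0,0],[0,0,0]], grip=[0,0,0,0,0,0,0,0,0,0])

```text
time_s: 10.55
eef_pos: [0.5555, 0.0902, 0.1705]
eef_rot: [0.0, 0.462, 0.887, 0.0]
wrist_force: [-0.0, 0.0, 4.0]
opening: 0.002
grasp_force: 1.6
```

play_rows(xyz=[[0,0,1],[0,0,2],[0,0,3],[0,0,4],[0,0,5],[0,0,5],[0,0,6],[0,0,6],[0,0,7],[0,0,7]], rot=[[0,0,0],[0,0,0],[0,0,0],[0,0,0],[0,0,0],[0,0,0],[0,0,0],[0,0,0],[0,0,0],[0,0,0]], grip=[0,0,0,0,0,0,0,0,0,0])

```text
time_s: 11.8
eef_pos: [0.5559, 0.0897, 0.1649]
eef_rot: [0.001, 0.462, 0.887, -0.0]
wrist_force: [-4.4, -2.6, 11.9]
opening: 0.003
grasp_force: 5.9
```

play_rows(xyz=[[0,0,1],[0,0,2],[0,0,3],[0,0,4],[0,0,5],[0,0,6],[0,0,6],[0,0,6],[0,0,6],[0,0,6]], rot=[[0,0,0],[0,0,0],[0,0,0],[0,0,0],[0,0,0],[0,0,0],[0,0,0],[0,0,0],[0,0,0],[0,0,0]], grip=[0,0,0,0,0,0,0,0,0,0])

```text
time_s: 13.05
eef_pos: [0.5575, 0.0888, 0.1642]
eef_rot: [0.003, 0.462, 0.887, -0.0]
wrist_force: [-16.5, -6.2, 43.5]
opening: 0.001
grasp_force: 21.5
```

43 N with no further travel means it is on the slot floor. I'll lift, go back behind the bar and start screwing down.

play_rows(xyz=[[0,0,-30],[0,0,-60],[-15,-40,-60],[-32,-73,-60],[-32,-73,-60],[-32,-73,-35],[-32,-73,-10],[-32,-73,10],[-32,-73,24],[-32,-73,24]], rot=[[0,0,0],[0,0,0],[0,0,0],[0,0,0],[0,0,0],[0,0,0],[0,0,0],[0,0,0],[0,0,0],[0,0,0]], grip=[0,0,0,0,0,0,0,0,0,0])

```text
time_s: 14.3
eef_pos: [0.5132, 0.0227, 0.1321]
eef_rot: [-0.001, 0.462, 0.887, -0.0]
wrist_force: [0.4, -0.2, -0.3]
opening: 0.002
grasp_force: 0.0
```

```bash
python3 st.py; python3 - <<'E'
import numpy as np
def tab(p0,off0,off,phis):
    f=lambda a,o: np.array([74*np.sin(a)-o*np.cos(a),-74*np.cos(a)-o*np.sin(a)])
    a0=np.radians(p0); M=np.array([[np.cos(a0),np.sin(a0)],[-np.sin(a0),np.cos(a0)]])
    print([((M@(f(np.radians(p),off)-f(a0,off0))).round(0).tolist(),round(np.radians(p-p0),2)) for p in phis])
tab(0,32,18,range(0,30,3)); tab(27,18,18,range(30,60,3))
E
```

```text
[[-0.573, 0.819, -0.002, 0.513], [0.819, 0.573, 0.001, 0.023], [0.002, -0.002, -1.0, 0.132], [0.0, 0.0, 0.0, 1.0]] [ 0.4 -0.2 -0.3] lid z [0.1424 0.1431 0.1436]
[([14.0, 0.0], np.float64(0.0)), ([18.0, -1.0], np.float64(0.05)), ([22.0, -1.0], np.float64(0.1)), ([26.0, -2.0], np.float64(0.16)), ([30.0, -2.0], np.float64(0.21)), ([34.0, -2.0], np.float64(0.26)), ([38.0, -2.0], np.float64(0.31)), ([42.0, -2.0], np.float64(0.37)), ([46.0, -1.0], np.float64(0.42)), ([50.0, -0.0], np.float64(0.47))]
[([4.0, -1.0], np.float64(0.05)), ([8.0, -1.0], np.float64(0.1)), ([12.0, -2.0], np.float64(0.16)), ([16.0, -2.0], np.float64(0.21)), ([20.0, -2.0], np.float64(0.26)), ([24.0, -2.0], np.float64(0.31)), ([28.0, -2.0], np.float64(0.37)), ([32.0, -1.0], np.float64(0.42)), ([36.0, -0.0], np.float64(0.47)), ([39.0, 1.0], np.float64(0.52))]
```

play_rows(xyz=[[14,0,0],[18,-1,0],[22,-1,0],[26,-2,0],[30,-2,0],[34,-2,0],[38,-2,0],[42,-2,0],[46,-1,0],[50,0,0]], rot=[[0,0,0],[0,0,0.05],[0,0,0.1],[0,0,0.16],[0,0,0.21],[0,0,0.26],[0,0,0.31],[0,0,0.37],[0,0,0.42],[0,0,0.47]], grip=[0,0,0,0,0,0,0,0,0,0])

```text
time_s: 15.6
eef_pos: [0.4855, 0.0629, 0.1342]
eef_rot: [0.001, 0.656, 0.754, 0.0]
wrist_force: [1.9, -4.7, -2.5]
opening: 0.002
grasp_force: 2.3
```

```bash
python3 st.py;python3 -c "
from h import *
c=look('wrist'); save(c,'w4.png')"
```

```text
[[-0.138, 0.99, 0.002, 0.486], [0.99, 0.138, -0.002, 0.063], [-0.002, 0.002, -1.0, 0.134], [0.0, 0.0, 0.0, 1.0]] [ 1.9 -4.7 -2.5] lid z [0.1396 0.1406 0.1413]
```

View pics/w4.png

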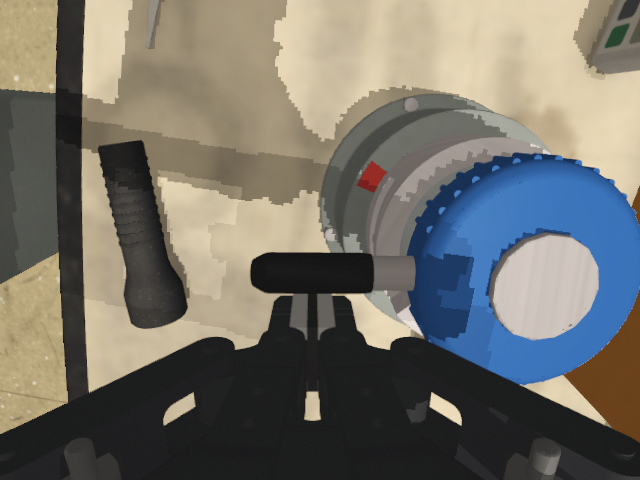

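The bar at (310,272) has turned past the yellow mark towards the red one at (372,177), and the lid has sunk. I'll carry on to the stop.

play_rows(xyz=[[4,-1,0],[8,-1,0],[12,-2,0],[16,-2,0],[20,-2,0],[24,-2,0],[28,-2,0],[32,-1,0],[36,0,0],[39,1,0]], rot=[[0,0,0.05],[0,0,0.1],[0,0,0.16],[0,0,0.21],[0,0,0.26],[0,0,0.31],[0,0,0.37],[0,0,0.42],[0,0,0.47],[0,0,0.52]], grip=[0,0,0,0,0,0,0,0,0,0])

```text
time_s: 16.95
eef_pos: [0.4804, 0.1016, 0.1336]
eef_rot: [0.001, 0.828, 0.561, -0.001]
wrist_force: [-1.3, -7.0, -0.9]
opening: -0.002
grasp_force: 3.5
```

play_rows(xyz=[[1,0,0],[2,0,0],[3,0,0],[4,0,0],[5,0,0],[6,0,0],[6,0,0],[6,0,0],[6,0,0],[6,0,0]], rot=[[0,0,0.01],[0,0,0.02],[0,0,0.03],[0,0,0.04],[0,0,0.05],[0,0,0.06],[0,0,0.06],[0,0,0.06],[0,0,0.06],[0,0,0.06]], grip=[0,0,0,0,0,0,0,0,0,0])

```text
time_s: 18.2
eef_pos: [0.4803, 0.1041, 0.1331]
eef_rot: [0.001, 0.844, 0.537, -0.005]
wrist_force: [-11.7, -19.3, 6.2]
opening: 0.002
grasp_force: 11.0
```

```bash
python3 st.py
```

```text
[[0.424, 0.906, -0.007, 0.48], [0.906, -0.424, -0.007, 0.104], [-0.009, -0.003, -1.0, 0.133], [0.0, 0.0, 0.0, 1.0]] [-11.7 -19.3   6.2] lid z [0.1372 0.1382 0.139 ]
```

22 N at the expected stop angle. I'll back off, rise and check.

play_rows(xyz=[[-8,0,0],[-20,0,0],[-20,0,-40],[-20,0,-90],[-20,20,-140],[-20,50,-190],[-20,72,-220],[10,72,-220],[18,72,-220],[18,72,-220]], rot=[[0,0,0],[0,0,0],[0,0,0],[0,0,0],[0,0,0],[0,0,0],[0,0,0],[0,0,0],[0,0,0],[0,0,0]], grip=[0,0,0,0,0,0,0,0,0,0])

```text
time_s: 19.5
eef_pos: [0.5552, 0.0934, 0.3527]
eef_rot: [-0.0, 0.844, 0.536, -0.001]
wrist_force: [-0.3, -0.7, -0.5]
opening: -0.002
grasp_force: 0.0
```

```bash
python3 st.py;python3 -c "
from h import *
c=look('wrist'); save(c,'w5.png')"
```

```text
[[0.425, 0.905, -0.001, 0.555], [0.905, -0.425, -0.0, 0.093], [-0.001, -0.001, -1.0, 0.353], [0.0, 0.0, 0.0, 1.0]] [-0.3 -0.7 -0.5] lid z [0.137  0.1378 0.1386]
```

View pics/w5.png

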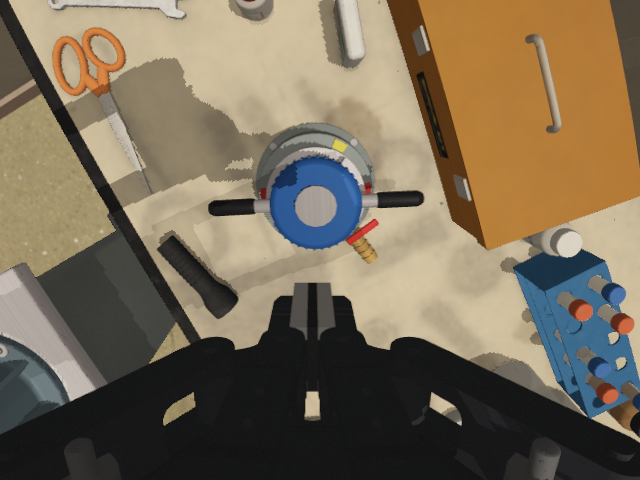

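The bars, with tips at (210,208) and (424,198), line up with the red marks at (263,193) and (368,188). The lid has sunk 22 mm from the start, which is what fully home should give. One quick angle check before handing in.

```bash
python3 - <<'E'
from h import *
c=look("wrist")
a=onplane(c,[[210,208],[424,198]],.1245); b=onplane(c,[[263,193],[368,188]],.062)
for p in (a,b): print(p.mean(0),np.degrees(np.arctan2(*(p[1]-p[0])[1::-1])))
E
```

```text
[0.55736077 0.08852356 0.1245    ] -22.41443800464024
[0.55686737 0.08914113 0.062     ] -22.386279281592206
```

```bash
python3 -c "
from bench import ctrl
print(ctrl.hand_in())"
```

```text
the job is handed in; nothing more can be done
None
```

The job is handed in, with no verdict returned: the canister went through the notches and was pressed down and screwed to the stop, the lid measures 22 mm lower than at the start (expected about 22), and the bars line up with the red marks to within 0.1°.

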